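# Load the bead cup and shut the bead kiln

## Task

Set the fibre-lined cup of beads down gently, upright and clear of the walls, in the middle of the kiln's floor. Then push the kiln's open lid forward past upright and let it swing shut by its own weight, and press the front of the lid down until the spring latch catches and the lid stays down. The fibre-lined lid cracks easily, so work by feel and never bear on the kiln or its lid with more than 22 N, and do not disturb the other things on the bench.

Things in the scene. Friction and masses are not known exactly. Their poses are not given: they have to be found in the camera images.
- kiln: Small bead kiln fixed to the bench on screw feet: blue-grey steel case 200 (x) x 220 mm (y), rim at 106, grey controller box on its -y side (to y = -155). Origin: centre of its underside, set 0 to 12 mm above the bench by the feet. -x is its front (latch), +x its back (hinge), z up. Its back is to the robot's left. A fibre rope in the front rim stands up to z = 132.
- kiln_hearth (a point): Middle of the kiln's floor, 36 mm above the kiln's underside; axes as the kiln's. The white fibre chamber is open at the top, 130 mm in x and 150 mm in y, walls 35 mm thick up to the rim at 106 mm.
- kiln_hinge (a point): Middle of the lid's hinge axis (along the kiln's y), 105 mm behind the kiln's centre, 114 mm above its underside; axes as the kiln's. The hinge has friction 0.1 N m and a damper of 1.3 N m s/rad, so fast pushing takes much force. The lid balances at about 1.38 rad and falls by itself only below about 1.25, taking 2 to 4 s.
- lid (a joint): Lid angle (rad): 0 shut on its hard stop, 1.57 upright, 1.9 leaning back on its stop (start). Steel-cased slab 202 mm long, 220 wide, 40 thick, 1.1 kg within 10 per cent, underside in the plane of the hinge axis. Left to its weight it rests on the rope at 0.063 to 0.095; latched and let go, it stays at 0.005 to 0.051, as the latch is set. More than 22 N cracks it.
- lid_edge (a point): Middle of the lid's outer front edge (corner of outer face and front), 205 mm from the hinge axis, 40 mm off the underside. Lid leaning back at 1.9: it is 104 mm behind and 181 mm above the hinge axis, where a hand behind the lid meets it. A black finger lip 100 mm wide stands 16 mm out of the front face below it; upright, the lip reaches 221 mm above the hinge axis.
- lid_press (a point): Where to press when the lid is down: middle of its outer (top) face, 20 mm from the front edge, 185 mm from the hinge axis; at angle 0 it is 80 mm in front of the kiln's centre and 154 mm above its underside. Pressed here the lid squeezes the rope until the latch clicks, under 3 to 14 N; within 2 mm more a ledge stops it hard. Turns with the lid: z is the outer face's normal, -x to the front.
- latch_rail (a point): Middle of the kiln's front face, 72 mm above its underside, axes as the kiln's. Here a steel latch with a brass spring bolt stands out to x = -150 mm of the kiln. It is clamped in slots, and its height was set by hand anywhere within 9 mm, which no reading tells. A bar under the lid's front edge pushes the bolt back; the bolt snaps over the bar and holds the lid.
- cup: Round steel cup lined with white ceramic fibre, coloured beads in it, 120 g: outer diameter 51 mm at the foot, 54 mm at the rim, 55 mm high. Origin: centre of its underside; z up. It and the frit jar may have changed places.
- frit_jar: Green glass frit jar with a steel cap, diameter 68 mm, 88 mm high, origin at the centre of its underside. Leave alone.
- funnel_can: Tin can, diameter 74 mm, with a galvanised funnel (diameter 104 mm) standing in it, 150 mm high in all. Origin: centre of its underside. Leave alone.
- bottle_base: Clear glass base of a cut bottle, diameter 74 mm, 40 mm high, origin at the centre of its underside. Leave alone.
- hammer: Chrome crushing hammer 270 mm long lying on the bench at the right; origin under the middle of its length, handle to its -x. Leave alone.
Things that resemble listed ones, but are neither listed nor needed, are in the scene too. What is shaped like the cup but blue is not meant.

How it is judged (in metres and radians):
On the way, in this order (a step that is already met when the one before it is completed fails the run):
1. the cup stands upright on the kiln's floor, its centre within 30 mm of the floor's middle, released (horizontal distance between cup and kiln_hearth below 0.03 m and z of cup in the frame of kiln_hearth below 0.006 m and angle between cup's own z axis and vertical below 0.15 rad and contact force between the fingers and cup below 0.05 N), for 0.2 s.
2. the lid, pushed past upright, swings shut by its own weight: it falls between 1.1 and 0.15 rad with the robot touching neither it nor the kiln (value of joint lid between 0.15 and 1.1 rad and velocity of joint lid below -0.05 rad/s and contact force between each of the fingers, the arm and kiln below 0.05 N), for 0.1 s.
At the end, for the whole second after the job is handed in: The lid is latched: it stays below 0.056 rad by itself (unlatched it springs back above 0.06) and is at rest; the cup stands upright (within 0.15 rad) on the kiln's floor, its centre within 30 mm of the middle (value of joint lid below 0.056 rad and velocity of joint lid between -0.05 and 0.05 rad/s and horizontal distance between cup and kiln_hearth below 0.03 m and z of cup in the frame of kiln_hearth below 0.006 m and angle between cup's own z axis and vertical below 0.15 rad); the robot touches nothing.
It fails at once if the robot bears on the kiln or its lid with more than 22 N (contact force between any of the fingers, the arm and kiln above 22 N).
It fails at once if the cup is dropped (from more than about 1 cm) (linear speed of cup above 0.45 m/s and contact force between the fingers and cup below 0.05 N).
It fails at once if the cup is tipped by more than 0.5 rad (angle between cup's own z axis and vertical above 0.5 rad).
It fails at once if a bystander is moved more than 30 mm (distance of any of frit_jar, funnel_can, bottle_base, hammer from where it was at the start of the episode above 0.03 m).
It also fails if it takes over 72 s, if anything falls off the work surface, if the arm or the gripper's body presses on something with over 40 N, if the wrist force passes 120 N, or if a joint passes its speed limit or range.

## Robot

A 6-joint arm with a two-finger parallel gripper is mounted at the origin on the work surface. World frame = base frame: x ahead of the robot, y to its left, z up, the work surface at z = 0. Lengths are in mm, angles in rad, forces in N, time in s.
With the tool pointing down it reaches from about 400 to 925 mm from the base axis. Payload 12.5 kg.
Tool frame: the origin (TCP) lies midway between the tips of the shut fingers; the grasp point (between the pads) lies 19 mm behind it; z points along the fingers, y is the line along which they close (so a half turn about z gives the same grasp; the last joint's range is limited). The gripper opens to 95 mm and grips with 3 to 60 N. Pads are 20 mm wide; open, the fingers measure 119 mm over their backs; the gripper's body (75 mm by 180 mm) begins 59 mm behind the grasp point.
Start: joints at [-1.397, 0.491, 1.559, -0, 1.092, -0.106], TCP at [172.625, -600.706, 214.661] pointing down, gripper open.
Joint ranges: [-3.1, 3.1], [-0.84, 2.19], [0.05, 2.79], [-1.13, 4.28], [0.06, 2.93], [-2.69, 2.69]. Speed limits (rad/s): [2.22, 2.22, 2.79, 3.14, 3.14, 3.14].

## Interface

Orientations are given as a unit quaternion [w, x, y, z].
In Python, from cell import robot gives the robot as it stands.
- The arm moves only by the tool servo_tool, never from a script. Its argument "rows" is a list of rows, each a list of 3 entries, a list of its own where there are three numbers: the shift along the world's x, y, z in units of 25 mm (1.0 is 25 mm), then the turn, a rotation vector about the world's x, y, z in units of 5 degrees (1.0 is 5 degrees), then the finger opening in mm, from 0 to 95.1. In form: [[[dx, dy, dz], [wx, wy, wz], fingers], ...]. A call has 1 to 5 rows; each row is the pose to reach, as a shift and turn from the pose commanded when the call began; what a row does not reach only later rows make up. A row lasts 1/10 s, in which the tool goes at most 50 mm and 8.59 degrees, less where a joint would pass 70% of its speed; a pose out of reach is approached as far as the arm can. A call with a gripper value outside its range is refused whole. The fingers move at their own pace and stop on an object; "force" is the grip in N (left out, the last holds). Time passes only in rows, so rows that repeat a pose let the fingers close. It gives the time, the measured TCP pose, the force, the opening and the grip force at its end, in the units of the state.
- robot.read_state(): the state, without advancing time (a new reading comes with each control period).
- robot.read_camera(name): name is "side" or "top" or "wrist"; returns a dict with "image" (480x640x3 uint8, blue, green, red), "fovy" (degrees; the focal length in pixels is half the picture's height over the tangent of half this angle, whatever the lens; pixels are square), "cx", "cy" (the principal point, pixels), "R" (3x3) and "t" (3): a world point X has camera coordinates R X + t; the wrist camera has in their place "mount" (4x4, takes a point from camera to tool coordinates, whose origin is the TCP and whose axes are the flange's). Camera axes: x right, y down, z forward; pixel columns grow to the right and rows downward; lengths in mm; the calibration is good to about 2 mm. A picture is of the moment at which its call begins: read the wrist's pose just before it. There is no depth.
- robot.hand_in(): hands the job in; it is judged then, once.
The state is a dict: "time_s": time; "joint_positions": joint angles; "qd": joint speeds; "joint_efforts": joint torques, N m; "tcp_pos": TCP position; "orientation": TCP orientation; "contact_force": force on the tool from outside, world axes, zero at the start; "torque": the same for the moment, N m; "width": finger opening in mm; "gripper_force": force on a finger pad.
Only numpy, scipy, OpenCV 4.12 (cv2) and the standard library are available. Lean on these libraries where they do the work, as an engineer would, in place of code of your own. Each camera call takes 0.05 s, during which the arm holds its last target. There are 200 camera calls.

## Working session

There is one attempt and no reset: what is moved stays moved. The work goes in short steps, Python scripts to look and compute and a tool call to move; the robot and the scene stay as the last step left them, time stands still between calls to the robot, and variables do not carry over. Pictures are saved under pics/ and viewed, at most 10 in all, crops included, and the job is handed in when it is done.

Besides the shell and the picture viewer there is one more tool, called after "Request:" by a JSON object that holds its "op" and its "data", one argument or row to a line. servo_tool: Moves the arm, as the interface text tells. Its arguments: {"type":"object","properties":{"rows":{"type":"array","items":{"type":"array"}},"force":{"type":"number"}},"required":["rows"]}

```bash
mkdir -p pics
cat > h.py <<'E'
import numpy as np, cv2, pickle
from cell import robot
def shot(n,tag):
    s=robot.read_state(); c=robot.read_camera(n); cv2.imwrite(f'pics/{tag}.png',c['image']); c['s']=s
    pickle.dump(c,open(f'pics/{tag}.pkl','wb')); return c
def load(tag): return pickle.load(open(f'pics/{tag}.pkl','rb'))
def q2R(q):
    from scipy.spatial.transform import Rotation as Ro
    return Ro.from_quat([q[1],q[2],q[3],q[0]]).as_matrix()
def cam(c):
    f=240/np.tan(np.radians(c['fovy'])/2)
    if 'R' in c: R=np.array(c['R']);t=np.array(c['t']); return f,R.T,-R.T@t
    M=np.array(c['mount']);Rt=q2R(c['s']['orientation']);p=np.array(c['s']['tcp_pos'])
    return f,Rt@M[:3,:3],Rt@M[:3,3]+p
def ray(c,u,v):
    f,Rw,o=cam(c); d=Rw@np.array([(u-c['cx'])/f,(v-c['cy'])/f,1]); return o,d/np.linalg.norm(d)
def onz(c,u,v,z):
    o,d=ray(c,u,v); return o+d*(z-o[2])/d[2]
def tri(r):
    A=0;b=0
    for o,d in r: P=np.eye(3)-np.outer(d,d);A=A+P;b=b+P@o
    x=np.linalg.solve(A,b); return x,[np.linalg.norm((np.eye(3)-np.outer(d,d))@(x-o)) for o,d in r]
def proj(c,X):
    f,Rw,o=cam(c); k=Rw.T@(np.array(X)-o); return np.array([c['cx']+f*k[0]/k[2],c['cy']+f*k[1]/k[2]])
E
python3 -c "
from h import *
for n in ['side','top','wrist']:
  c=shot(n,n+'0'); f,R,o=cam(c); print(n,c['fovy'],o.round(),R[:,2].round(2),{k for k in c})
print(robot.read_state())
a=load('side0')['image'];b=load('top0')['image']
"
```

```text
side 42.39568775126652 [  123. -1380.  1146.] [ 0.25  0.78 -0.57] {'image', 'R', 's', 't', 'cy', 'cx', 'fovy'}
top 55.07264673567956 [ 434.   25. 1317.] [ 0.09 -0.01 -1.  ] {'image', 'R', 's', 't', 'cy', 'cx', 'fovy'}
wrist 65.04366036530767 [ 239. -582.  384.] [-0.24 -0.07 -0.97] {'image', 's', 'mount', 'cy', 'cx', 'fovy'}
{'time_s': 0.15, 'joint_positions': array([-1.39662972e+00,  4.91389584e-01,  1.55930297e+00,  7.61270364e-06,
        1.09171036e+00, -1.05623764e-01]), 'qd': array([-0.00017853, -0.00111409, -0.00220448,  0.00130075, -0.00064925,
       -0.00045667]), 'joint_efforts': array([ 1.48546053e-03, -6.12895560e+01, -2.58278203e+01,  6.92562223e-02,
        4.73139784e-02, -6.86119756e-05]), 'tcp_pos': array([ 172.57489271, -600.51807848,  214.21780358]), 'orientation': array([-4.05006562e-04,  9.90230781e-01,  1.39437573e-01, -1.05064935e-05]), 'contact_force': array([0.14858126, 0.19166334, 0.82038659]), 'torque': array([-0.00516839, -0.00666032,  0.01049557]), 'gripper_force': 0.0, 'width': 94.93767989137709}
```

View pics/top0.png

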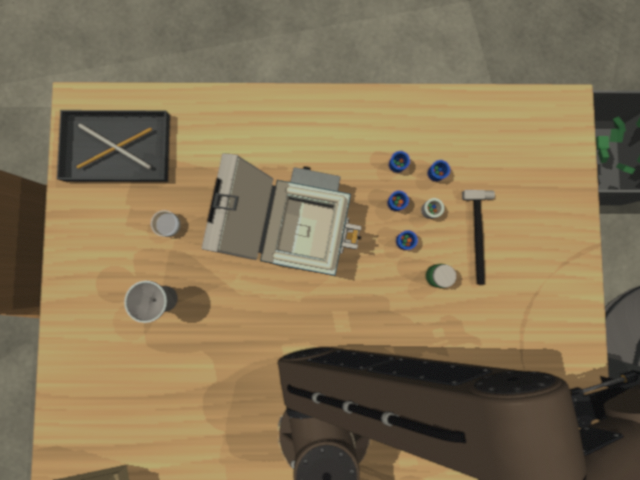

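View pics/side0.png

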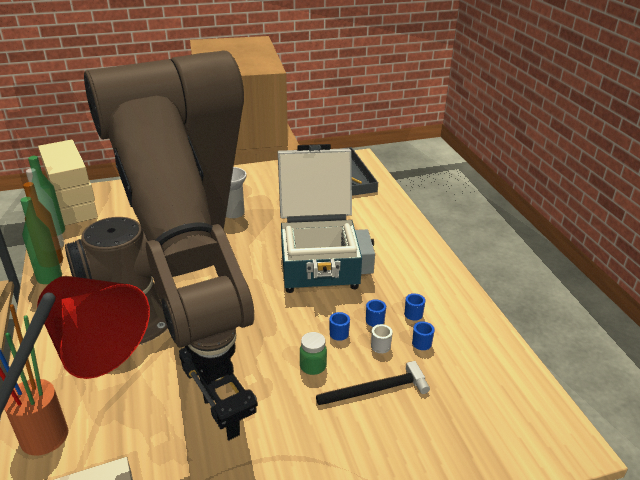

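The top view shows the kiln at about (315,228), with its front to +u and the lid leaning towards -u. Candidate cups in the top view are the white one at (433,209) and blue ones at (399,162), (440,171), (399,201) and (407,241). The jar is at (441,275). In the side view the white cup is at (381,338). White fits the description and blue is excluded, so I'll confirm that in a crop.

```bash
python3 -c "
from h import *
t=load('top0')['image'];s=load('side0')['image']
k=cv2.resize(t[145:285,200:370],None,fx=4,fy=4,interpolation=2)
k2=cv2.resize(s[135:300,265:385],None,fx=4,fy=4,interpolation=2)
cv2.imwrite('pics/k.png',cv2.resize(np.hstack([k[:560],k2[:560,:]]),None,fx=.68,fy=.68) if 0 else k)
cv2.imwrite('pics/k2.png',np.hstack([k2[:600,:480],cv2.resize(t[180:280,390:454],None,fx=4,fy=4,interpolation=2)[:400].copy() if 0 else np.vstack([cv2.resize(t[190:265,400:480],(320,300),interpolation=2),cv2.resize(s[310:385,345:425],(320,300),interpolation=2)])]))
"
```

```text
(no output)
```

View pics/k.png

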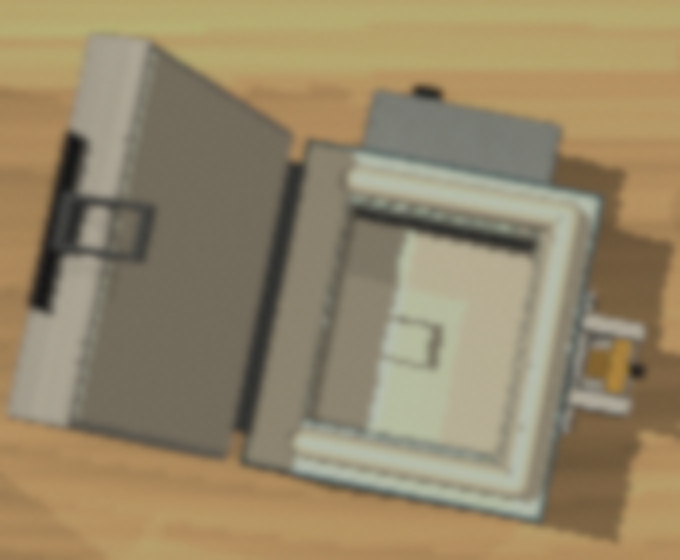

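View pics/k2.png

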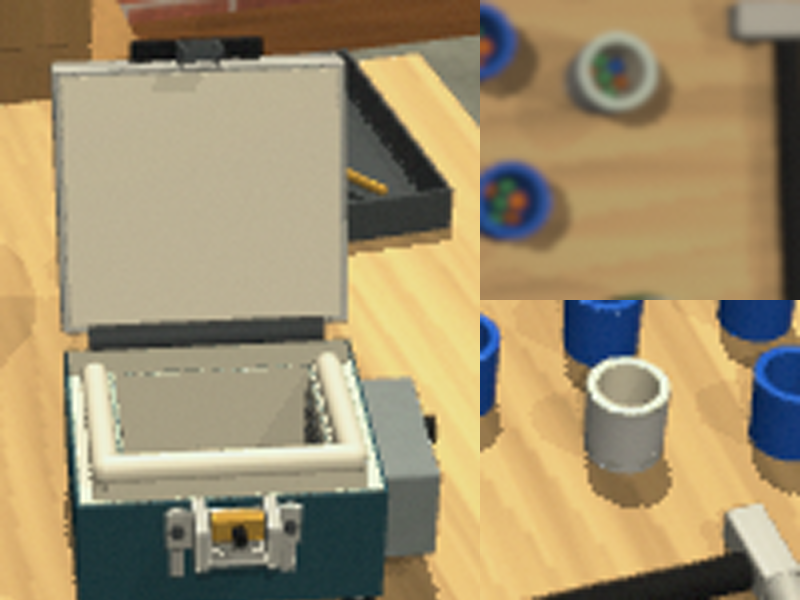

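The crop confirms the white steel cup with beads, with its rim centre at top (434,207.5) and side (382,331). It is the only one that isn't blue. Next I'll triangulate the cup rim and the kiln's four rim corners.

```bash
python3 -c "
from h import *
T=load('top0');S=load('side0')
a={'FN':((598,195),(385,488)),'FP':((543,518),(78,500)),'BN':((305,145),(352,340)),'BP':((243,463),(65,350))}
P={}
for k,(x,y) in a.items():
  P[k],e=tri([ray(T,200+x[0]/4,145+x[1]/4),ray(S,265+y[0]/4,135+y[1]/4)]); print(k,P[k].round(1),np.round(e,1))
m=sum(P.values())/4; xa=(P['BN']+P['BP']-P['FN']-P['FP'])[:2]; ya=(P['FP']+P['BP']-P['FN']-P['BN'])[:2]
print('c',m,'len',np.linalg.norm(xa)/2,np.linalg.norm(ya)/2,'yaw',np.arctan2(xa[1],xa[0]),np.arctan2(-ya[0],ya[1]))
# cup by mask
for n,c,(u0,v0,u1,v1) in (('t',T,(415,190,455,230)),('s',S,(365,318,400,360))):
  im=c['image'][v0:v1,u0:u1]; hsv=cv2.cvtColor(im,40); mk=((hsv[...,1]<60)&(hsv[...,2]>(150 if n=='t' else 190))).astype('uint8')
  cn=max(cv2.findContours(mk,0,1)[0],key=cv2.contourArea); print(n,cv2.boundingRect(cn),cv2.fitEllipse(cv2.convexHull(cn)),u0,v0)
r,e=tri([ray(T,434.25,207.7),ray(S,382,331.3)]);print('cup rim',r,e)
" ; python3 - <<'E'
E
```

```text
FN [645.1 -67.  119.4] [0. 0.]
FP [432.7 -29.8 125.1] [0.6 0.6]
BN [682.6 125.3 116.9] [4.2 4.2]
BP [469.1 163.9 121.6] [0.6 0.6]
c [557.36999759  48.11155983 120.72718103] len 196.53699389728703 216.2557184482125 yaw 1.3817387308230575 1.3949199837377881
t (10, 8, 19, 19) ((19.053529739379883, 17.0787410736084), (18.162628173828125, 18.832731246948242), 123.86772155761719) 415 190
s (7, 6, 20, 15) ((16.573261260986328, 12.989558219909668), (13.938556671142578, 20.065061569213867), 95.7516860961914) 365 318
cup rim [ 618.37445218 -306.51126258   57.09796529] [np.float64(0.7492172094139983), np.float64(0.7492172094138135)]
```

Cup axis is about (618,-306), rim z about 55. Kiln centre is about (557,48), yaw about 1.39, rim about 116–120. I'll move over the cup and turn the gripper to the kiln's axes on the way.

Request:
{"op": "servo_tool", "data": {
  "rows": [
    [[1.5,1,0],[0,0,1.2],70],
    [[3,2,0],[0,0,2.4],70],
    [[4.5,3,0],[0,0,3.3],70],
    [[6,4,0],[0,0,4.2],70]
  ],
  "force": 12
}}

```text
time_s: 0.55
tcp_pos: [323.8, -499.5, 214.5]
orientation: [-0.0, 0.948, 0.319, 0.0]
contact_force: [0.5, -0.9, -0.2]
width: 71.6
gripper_force: 0.0
```

Request:
{"op": "servo_tool", "data": {
  "rows": [
    [[1.5,1,0],[0,0,1.2],70],
    [[3,2,0],[0,0,2.4],70],
    [[4.5,3,0],[0,0,3.3],70],
    [[6,4,0],[0,0,4.2],70]
  ]
}}

```text
time_s: 0.95
tcp_pos: [474.0, -399.4, 214.5]
orientation: [-0.0, 0.874, 0.487, -0.0]
contact_force: [0.4, -0.6, -0.2]
width: 69.9
gripper_force: 0.0
```

Request:
{"op": "servo_tool", "data": {
  "rows": [
    [[1.5,1,0],[0,0,1.2],70],
    [[3,2,0],[0,0,2.4],70],
    [[4.5,3,0],[0,0,3.3],70],
    [[6,4,0],[0,0,4.2],70],
    [[6,4,0],[0,0,4.2],70]
  ]
}}

```text
time_s: 1.45
tcp_pos: [626.0, -297.1, 213.8]
orientation: [-0.0, 0.769, 0.639, 0.0]
contact_force: [-0.2, -0.2, -0.2]
width: 69.7
gripper_force: 0.0
```

```bash
python3 -c "
from h import *
c=shot('wrist','w1');print(c['s']['tcp_pos'],c['s']['orientation'],c['s']['joint_positions'].round(2)); R=q2R(c['s']['orientation']);print(R.round(3))
print(proj(c,[618,-306.5,55]))
"
```

```text
[ 626.00804362 -297.13543218  213.80238645] [-1.98435175e-04  7.69273219e-01  6.38919813e-01  3.84294930e-04] [-0.54  0.59  1.37  0.    1.18 -0.35]
[[ 0.184  0.983  0.   ]
 [ 0.983 -0.184  0.001]
 [ 0.001  0.    -1.   ]]
[313.10954216 233.4478148 ]
```

View pics/w1.png

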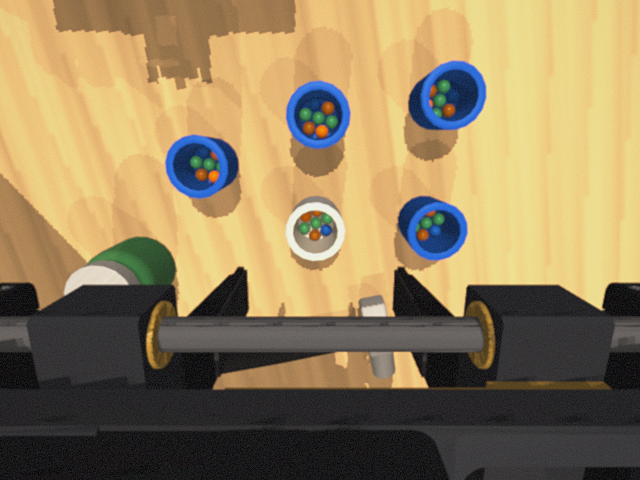

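The wrist picture shows the white cup with beads at (315,231) with blue cups around it, within 3 px of the prediction. Fitting its rim for the grasp.

```bash
python3 -c "
from h import *
c=load('w1');g=c['image'];T=load('top0');S=load('side0')
hsv=cv2.cvtColor(g[190:275,270:360],40); mk=((hsv[...,1]<45)&(hsv[...,2]>200)).astype('uint8')
cn=max(cv2.findContours(mk,0,1)[0],key=cv2.contourArea); e=cv2.fitEllipse(cv2.convexHull(cn));u,v=e[0][0]+270,e[0][1]+190;print(u,v,e)
print(onz(c,u,v,55)); f,R,o=cam(c); d=o[2]-55; print('diam',np.mean(e[1])/f*np.linalg.norm(onz(c,u,v,55)-o))
print(tri([ray(c,u,v),ray(T,434.05,207.1),ray(S,381.6,331)]), tri([ray(c,u,v),ray(T,434.05,207.1)]))
print(robot.read_state()['tcp_pos'])
for p in ((318,115),(201,167),(433,230)): print(onz(c,*p,55).round())
"
```

```text
314.93944931030273 230.97904586791992 ((44.939449310302734, 40.97904586791992), (57.966739654541016, 58.809017181396484), 108.4990234375)
[ 620.0411241 -304.5635988   55.       ]
diam 52.37252514032497
(array([ 619.43170171, -304.92255401,   56.59583589]), [np.float64(0.9875296428297575), np.float64(0.9565388152006771), np.float64(0.6612779594136627)]) (array([ 619.84649586, -305.62966422,   54.23531485]), [np.float64(0.8798923448868446), np.float64(0.8798923448869437)])
[ 624.10858964 -298.71527466  213.75412828]
[ 641. -208.   55.]
[ 534. -231.   55.]
[ 724. -323.   55.]
```

Request:
{"op": "servo_tool", "data": {
  "rows": [
    [[-0.12,-0.18,-1],[0,0,0],70],
    [[-0.12,-0.18,-2.5],[0,0,0],70],
    [[-0.12,-0.18,-4],[0,0,0],70],
    [[-0.12,-0.18,-4.5],[0,0,0],70]
  ]
}}

```text
time_s: 1.9
tcp_pos: [617.3, -305.2, 98.5]
orientation: [-0.003, 0.772, 0.636, -0.001]
contact_force: [0.2, -0.5, -0.5]
width: 69.8
gripper_force: 0.0
```

```bash
python3 -c "
from h import *
c=shot('wrist','w2');p=c['s']['tcp_pos'];print(p);g=c['image']
q=proj(c,[619.5,-305,55]);print(q);u0,v0=(q-60).astype(int);u0=max(u0,0);v0=max(v0,0)
hsv=cv2.cvtColor(g[v0:v0+120,u0:u0+120],40); mk=((hsv[...,1]<45)&(hsv[...,2]>190)).astype('uint8')
cn=max(cv2.findContours(mk,0,1)[0],key=cv2.contourArea); e=cv2.fitEllipse(cv2.convexHull(cn));u,v=e[0][0]+u0,e[0][1]+v0;print(u,v,e)
print(onz(c,u,v,55))
w=load('w1');print(tri([ray(c,u,v),ray(w,314.94,230.98)]))"
```

```text
[ 617.29364487 -305.24067577   98.5177237 ]
[323.786955   260.67754965]
325.11106872558594 258.5310287475586 ((62.11106872558594, 58.531028747558594), (86.01641082763672, 89.38675689697266), 88.90489959716797)
[ 620.52372946 -303.83952201   55.        ]
(array([ 619.81778218, -306.48691387,   46.49848416]), [np.float64(0.263942373270231), np.float64(0.26394237327007447)])
```

Request:
{"op": "servo_tool", "data": {
  "rows": [
    [[0.02,0.02,-1],[0,0,0],70],
    [[0.02,0.02,-2],[0,0,0],70],
    [[0.02,0.02,-2.8],[0,0,0],70],
    [[0.02,0.02,-3],[0,0,0],70],
    [[0.02,0.02,-3],[0,0,0],70]
  ]
}}

```text
time_s: 2.45
tcp_pos: [620.3, -305.2, 28.0]
orientation: [0.0, 0.772, 0.636, 0.0]
contact_force: [0.3, 0.2, -0.3]
width: 70.0
gripper_force: 0.0
```

Request:
{"op": "servo_tool", "data": {
  "rows": [
    [[0,0,0],[0,0,0],50],
    [[0,0,0],[0,0,0],45],
    [[0,0,0],[0,0,0],45],
    [[0,0,0],[0,0,0],45],
    [[0,0,0],[0,0,0],45]
  ],
  "force": 12
}}

```text
time_s: 2.95
tcp_pos: [620.4, -305.0, 28.4]
orientation: [0.001, 0.771, 0.636, 0.0]
contact_force: [-1.4, 0.5, 7.2]
width: 54.0
gripper_force: 12.0
```

Request:
{"op": "servo_tool", "data": {
  "rows": [
    [[0,0,0.5],[0,0,0],45],
    [[0,0,1.8],[0,0,0],45],
    [[0,0,3.5],[0,0,0],45],
    [[0,0,5.2],[0,0,0],45],
    [[0,0,7],[0,0,0],45]
  ]
}}

```text
time_s: 3.45
tcp_pos: [619.7, -304.4, 204.5]
orientation: [-0.0, 0.771, 0.636, 0.0]
contact_force: [0.1, 0.6, -1.7]
width: 53.8
gripper_force: 12.0
```

Request:
{"op": "servo_tool", "data": {
  "rows": [
    [[-0.2,1,0.8],[0,0,0],45],
    [[-0.5,2.5,1.5],[0,0,0],45],
    [[-0.8,4,2],[0,0,0],45],
    [[-1.1,5.5,2],[0,0,0],45],
    [[-1.3,6.5,2],[0,0,0],45]
  ]
}}

```text
time_s: 3.95
tcp_pos: [586.9, -139.9, 253.7]
orientation: [0.0, 0.771, 0.637, 0.0]
contact_force: [-0.1, -0.8, -1.8]
width: 54.0
gripper_force: 12.0
```

```bash
python3 -c "
from h import *
c=shot('wrist','w3');s=c['s'];print(s['tcp_pos'],s['width'],s['contact_force'],s['joint_positions'].round(2))"
```

```text
[ 586.87727099 -139.92308746  253.69356824] 54.01814523149356 [-0.08114064 -0.794316   -1.79087536] [-0.34  0.42  1.56  0.    1.15 -0.15]
```

View pics/w3.png

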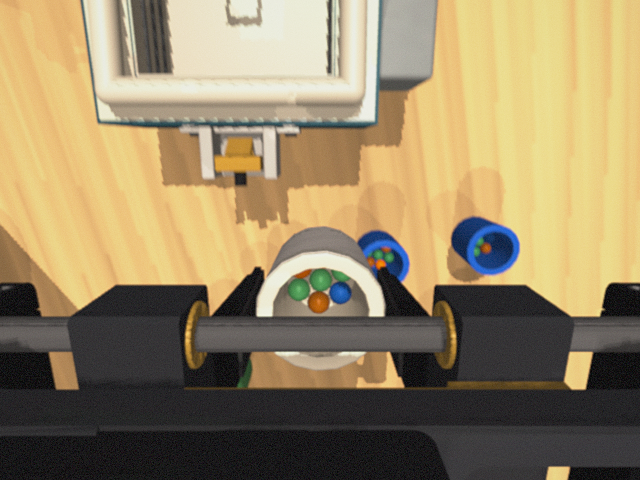

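The wrist picture shows the cup held level, and the kiln's front rim edge from (98,123) to (378,122), parallel to the tool axes. Computing the kiln's pose.

```bash
python3 -c "
from h import *
c=load('w3');T=load('top0');S=load('side0')
R=q2R(c['s']['orientation']);print('toolx yaw',np.arctan2(R[1,0],R[0,0]))
FP,e1=tri([ray(c,98,123.5),ray(T,335.75,274.5),ray(S,284.5,260)]);FN,e2=tri([ray(c,378,122.5),ray(T,349.5,193.75),ray(S,361.25,257)])
print(FP,e1,FN,e2)
for z in (112,115,118):
  a=onz(c,98,123.5,z);b=onz(c,378,122.5,z);d=(a-b)[:2];L=np.linalg.norm(d);yaw=np.arctan2(-d[0],d[1])
  m=(a+b)[:2]/2+100*np.array([np.cos(yaw),np.sin(yaw)]);print(z,a,b,'len',L,'yaw',yaw,'ctr',m)
  P=[onz(T,200+x/4,145+y/4,z)[:2] for x,y in ((598,195),(543,518),(305,145),(243,463))];print('   top ctr',sum(P)/4, [np.linalg.norm(P[0]-P[1]),np.linalg.norm(P[0]-P[2])])
print(robot.read_state()['tcp_pos'])"
```

```text
toolx yaw 1.3802584820531039
[433.84211313 -28.00949756 122.61707677] [np.float64(2.276739723433278), np.float64(2.15096525065182), np.float64(1.4822785471705782)] [645.7821886  -66.67434653 119.11317731] [np.float64(1.1915937835835215), np.float64(0.7147574428367314), np.float64(0.5532395331885275)]
112 [430.1362043  -25.17427921 112.        ] [648.07269839 -66.3614832  112.        ] len 221.79427681449803 yaw 1.3840120902109243 ctr [557.67445441  52.492767  ]
   top ctr [556.97735618  48.4367967 ] [np.float64(216.29041792543458), np.float64(197.01257967299262)]
115 [431.7721582  -25.62642824 115.        ] [647.60947274 -66.4169142  115.        ] len 219.65793884162133 yaw 1.384012090210924 ctr [558.26081853  52.23897699]
   top ctr [556.67022119  48.37772361] [np.float64(215.7517289823881), np.float64(196.52190375988988)]
118 [433.40811209 -26.07857727 118.        ] [647.1462471  -66.47234521 118.        ] len 217.5216008687447 yaw 1.384012090210924 ctr [558.84718266  51.98518697]
   top ctr [556.3630862   48.31865053] [np.float64(215.21304003934162), np.float64(196.0312278467872)]
[ 586.26270256 -137.27842034  253.61280772]
```

Request:
{"op": "servo_tool", "data": {
  "rows": [
    [[-0.25,1.6,0],[0,0,0],45],
    [[-0.5,3.2,0],[0,0,0],45],
    [[-0.75,4.8,0],[0,0,0],45],
    [[-1,6.4,0],[0,0,0],45],
    [[-1.18,7.7,0],[0,0,0],45]
  ]
}}

```text
time_s: 4.5
tcp_pos: [557.4, 52.1, 253.0]
orientation: [0.0, 0.771, 0.636, 0.0]
contact_force: [1.2, -1.0, -1.6]
width: 53.7
gripper_force: 12.0
```

Request:
{"op": "servo_tool", "data": {
  "rows": [
    [[0,0,0],[0,0,0],45],
    [[0,0,-1],[0,0,0],45],
    [[0,0,-2.2],[0,0,0],45],
    [[0,0,-3.2],[0,0,0],45],
    [[0,0,-3.2],[0,0,0],45]
  ]
}}

```text
time_s: 5.0
tcp_pos: [556.9, 49.7, 170.0]
orientation: [-0.002, 0.772, 0.636, -0.002]
contact_force: [-0.8, -0.1, -1.0]
width: 53.6
gripper_force: 12.0
```

```bash
python3 -c "
from h import *
c=shot('wrist','w4');s=c['s'];print(s['tcp_pos'],s['width'],s['contact_force'],s['joint_positions'].round(2));
for z in (115,):
  for x,y in ((-65,75),(-65,-75),(65,75),(65,-75)):
    ca,sa=np.cos(1.384),np.sin(1.384);print(x,y,proj(c,[558+ca*x-sa*y,50+sa*x+ca*y,z]).round())
d=shot('side','s4');t=shot('top','t4')
cv2.imwrite('pics/m4.png',np.hstack([cv2.resize(c['image'],(533,400)),cv2.resize(d['image'][180:300,260:340],(266,400))]))"
```

```text
[556.89476466  49.71818199 169.99589308] 53.56280931392013 [-0.82697469 -0.07148978 -0.99072566] [-0.03  0.45  1.77 -0.    0.93  0.16]
-65 75 [210. 349.]
-65 -75 [435. 348.]
65 75 [193. 149.]
65 -75 [451. 147.]
```

View pics/m4.png

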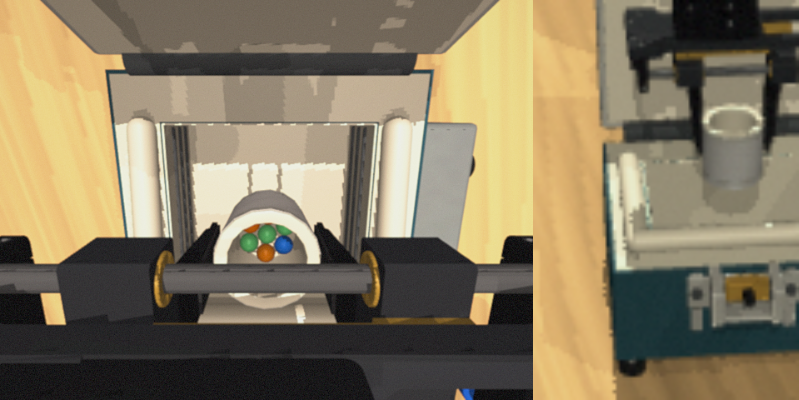

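The cup is centred over the chamber. The back inner corners at (196,148) and (454,148) match the prediction to 3 px. Descending, then feeling for the floor.

Request:
{"op": "servo_tool", "data": {
  "rows": [
    [[0,0,-1],[0,0,0],45],
    [[0,0,-2],[0,0,0],45],
    [[0,0,-3],[0,0,0],45],
    [[0,0,-3.4],[0,0,0],45],
    [[0,0,-3.4],[0,0,0],45]
  ]
}}

```text
time_s: 5.65
tcp_pos: [558.3, 50.2, 87.3]
orientation: [-0.0, 0.771, 0.636, -0.0]
contact_force: [-0.1, -0.6, -1.2]
width: 53.7
gripper_force: 12.0
```

Request:
{"op": "servo_tool", "data": {
  "rows": [
    [[0,0,-0.06],[0,0,0],45],
    [[0,0,-0.12],[0,0,0],45],
    [[0,0,-0.16],[0,0,0],45],
    [[0,0,-0.2],[0,0,0],45],
    [[0,0,-0.2],[0,0,0],45]
  ]
}}

```text
time_s: 6.15
tcp_pos: [558.2, 50.3, 82.3]
orientation: [0.0, 0.771, 0.636, 0.0]
contact_force: [0.5, -0.2, -2.4]
width: 53.6
gripper_force: 12.0
```

Request:
{"op": "servo_tool", "data": {
  "rows": [
    [[0,0,-0.04],[0,0,0],45],
    [[0,0,-0.08],[0,0,0],45],
    [[0,0,-0.08],[0,0,0],45]
  ]
}}

```text
time_s: 6.45
tcp_pos: [558.1, 50.3, 80.0]
orientation: [-0.0, 0.771, 0.636, -0.0]
contact_force: [0.2, 0.6, -1.1]
width: 53.5
gripper_force: 12.0
```

Free so far. Going on in 2 mm steps.

Request:
{"op": "servo_tool", "data": {
  "rows": [
    [[0,0,-0.04],[0,0,0],45],
    [[0,0,-0.08],[0,0,0],45],
    [[0,0,-0.08],[0,0,0],45]
  ]
}}

```text
time_s: 6.75
tcp_pos: [558.0, 50.3, 78.0]
orientation: [-0.0, 0.771, 0.636, -0.0]
contact_force: [-0.4, 0.9, -1.8]
width: 53.6
gripper_force: 12.0
```

Request:
{"op": "servo_tool", "data": {
  "rows": [
    [[0,0,-0.04],[0,0,0],45],
    [[0,0,-0.08],[0,0,0],45],
    [[0,0,-0.08],[0,0,0],45]
  ]
}}

```text
time_s: 7.05
tcp_pos: [558.1, 50.3, 76.0]
orientation: [-0.0, 0.771, 0.636, -0.0]
contact_force: [1.1, -0.4, -1.7]
width: 53.8
gripper_force: 12.0
```

Request:
{"op": "servo_tool", "data": {
  "rows": [
    [[0,0,-0.03],[0,0,0],45],
    [[0,0,-0.06],[0,0,0],45],
    [[0,0,-0.06],[0,0,0],45]
  ]
}}

```text
time_s: 7.35
tcp_pos: [558.1, 50.3, 74.6]
orientation: [0.0, 0.771, 0.636, 0.0]
contact_force: [-0.6, -0.8, -1.4]
width: 53.7
gripper_force: 12.0
```

Request:
{"op": "servo_tool", "data": {
  "rows": [
    [[0,0,-0.03],[0,0,0],45],
    [[0,0,-0.06],[0,0,0],45],
    [[0,0,-0.06],[0,0,0],45]
  ]
}}

```text
time_s: 7.65
tcp_pos: [558.2, 49.8, 74.1]
orientation: [0.001, 0.771, 0.636, 0.0]
contact_force: [-2.3, -3.9, 11.1]
width: 53.7
gripper_force: 12.0
```

Contact at TCP z 74.1, so the floor is at about 46 and the kiln's underside at about 10. Raising slightly to relieve, then releasing.

Request:
{"op": "servo_tool", "data": {
  "rows": [
    [[0,0,0.03],[0,0,0],45],
    [[0,0,0.03],[0,0,0],56],
    [[0,0,0.03],[0,0,0],62],
    [[0,0,0.03],[0,0,0],70],
    [[0,0,0.03],[0,0,0],70]
  ]
}}

```text
time_s: 8.15
tcp_pos: [558.1, 50.4, 73.8]
orientation: [-0.0, 0.771, 0.636, -0.0]
contact_force: [0.2, 0.5, 0.2]
width: 69.0
gripper_force: 0.0
```

Request:
{"op": "servo_tool", "data": {
  "rows": [
    [[0,0,0.5],[0,0,0],70],
    [[0,0,1.5],[0,0,0],70],
    [[0,0,3],[0,0,0],70],
    [[0,0,5],[0,0,0],70],
    [[0,0,6.8],[0,0,0],70]
  ]
}}

```text
time_s: 8.65
tcp_pos: [557.8, 50.3, 247.0]
orientation: [0.0, 0.771, 0.636, 0.0]
contact_force: [0.6, 1.1, 0.0]
width: 70.0
gripper_force: 0.0
```

```bash
python3 -c "
from h import *
c=shot('wrist','w5');s=c['s'];print(s['time_s'],s['tcp_pos'],s['width']);g=c['image']
ca,sa=np.cos(1.384),np.sin(1.384)
print(proj(c,[558,50,101]))
# kiln frame -> world: base 10
def K(x,z): return [558+ca*x,50+sa*x,z+10]
T=load('top0')
print('lid edge proj top',proj(T,K(209,295)))
for x,z in ((209,295),(105,114),(-80,154)): print(x,z,np.round(K(x,z),1))
cv2.imwrite('pics/w5c.png',g)"
```

```text
8.65 [557.81515292  50.34137311 246.96881904] 69.98682555745482
[320.12427927 225.1095586 ]
lid edge proj top [210.55488505 200.29045835]
209 295 [596.8 255.4 305. ]
105 114 [577.5 153.2 124. ]
-80 154 [543.1 -28.6 164. ]
```

View pics/w5c.png

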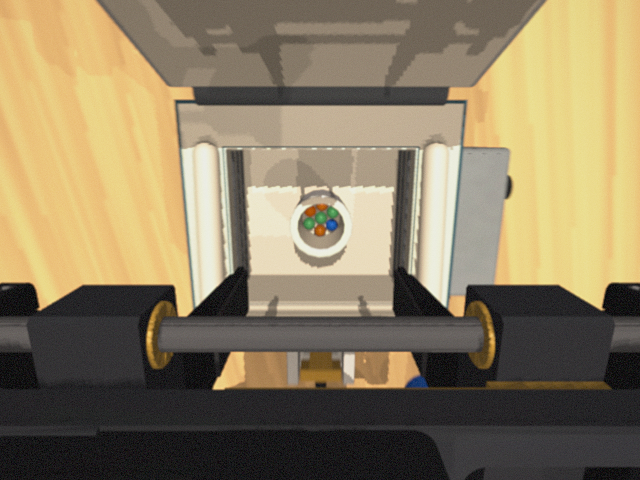

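The cup stands upright in the middle of the floor at (320,225), exactly as predicted, with the floor spanning 248 to 395. Next: fingers shut, up and over behind the lid.

Request:
{"op": "servo_tool", "data": {
  "rows": [
    [[0,0,1.8],[0,0,0],0],
    [[0,0,3.6],[0,0,0],0],
    [[0,0,5],[0,0,0],0],
    [[0.25,1.3,5.2],[0,0,0],0],
    [[0.57,3,5.2],[0,0,0],0]
  ]
}}

```text
time_s: 9.2
tcp_pos: [572.5, 125.0, 376.7]
orientation: [0.001, 0.772, 0.635, 0.002]
contact_force: [0.9, -1.2, -0.1]
width: 35.0
gripper_force: 0.0
```

Request:
{"op": "servo_tool", "data": {
  "rows": [
    [[0.3,1.6,0],[0,0,0],0],
    [[0.6,3.2,0],[0,0,0],0],
    [[0.9,4.8,0],[0,0,0],0],
    [[1.2,6.4,0],[0,0,0],0],
    [[1.3,7,0],[0,0,0],0]
  ]
}}

```text
time_s: 9.7
tcp_pos: [604.5, 303.3, 373.8]
orientation: [-0.0, 0.771, 0.637, -0.0]
contact_force: [-0.1, -1.6, -0.0]
width: 0.8
gripper_force: 0.0
```

Request:
{"op": "servo_tool", "data": {
  "rows": [
    [[0,0,0],[0,0,0],0],
    [[0,0,0],[0,0,0],0]
  ]
}}

```text
time_s: 9.9
tcp_pos: [604.7, 299.5, 374.1]
orientation: [0.0, 0.771, 0.636, -0.0]
contact_force: [0.4, -0.4, -0.3]
width: 0.7
gripper_force: 0.0
```

```bash
python3 -c "
from h import *
c=shot('side','s6');s=c['s'];print(s['time_s'],s['tcp_pos'],s['width'],s['contact_force']);
d=shot('wrist','w6')
cv2.imwrite('pics/m6.png',np.hstack([cv2.resize(c['image'][60:300,200:400],(400,480)),cv2.resize(d['image'],(400,300))]) if 0 else np.hstack([cv2.resize(c['image'][60:300,200:400],(400,480)),cv2.copyMakeBorder(cv2.resize(d['image'],(400,300)),0,180,0,0,0)]))"
```

```text
9.9 [604.66999665 299.50957914 374.06138522] 0.7080937162422416 [ 0.40287555 -0.41477904 -0.32082211]
```

View pics/m6.png

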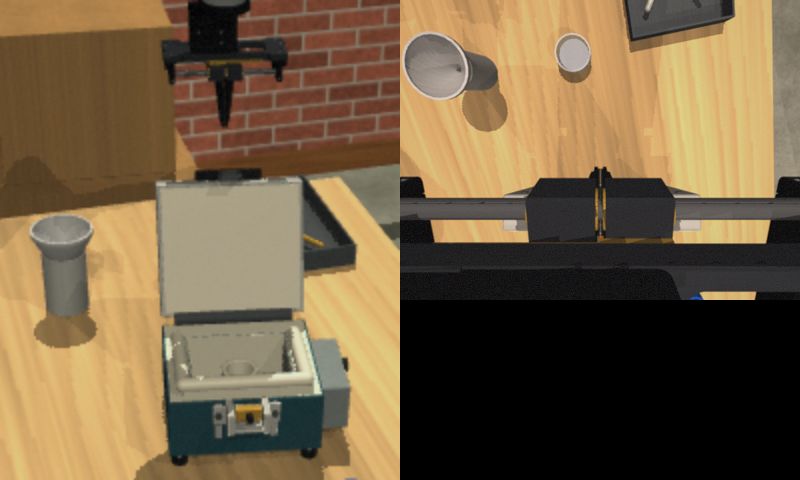

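The fingers are behind the lid's edge and the can and the bottle base are clear. Descending behind the lid.

Request:
{"op": "servo_tool", "data": {
  "rows": [
    [[0,0,-1],[0,0,0],0],
    [[0,0,-2],[0,0,0],0],
    [[0,0,-3],[0,0,0],0],
    [[0,0,-3.4],[0,0,0],0],
    [[0,0,-3.4],[0,0,0],0]
  ]
}}

```text
time_s: 10.5
tcp_pos: [604.7, 299.3, 288.2]
orientation: [-0.0, 0.772, 0.636, -0.001]
contact_force: [0.5, -0.0, 0.1]
width: 0.7
gripper_force: 0.0
```

Request:
{"op": "servo_tool", "data": {
  "rows": [
    [[-0.05,-0.25,0],[0,0,0],0],
    [[-0.09,-0.5,0],[0,0,0],0],
    [[-0.14,-0.75,0],[0,0,0],0],
    [[-0.17,-0.9,0],[0,0,0],0],
    [[-0.19,-1,0],[0,0,0],0]
  ]
}}

```text
time_s: 11.0
tcp_pos: [600.1, 274.7, 289.4]
orientation: [0.0, 0.772, 0.636, 0.0]
contact_force: [-0.1, 0.7, 0.1]
width: 0.3
gripper_force: 0.0
```

Request:
{"op": "servo_tool", "data": {
  "rows": [
    [[-0.02,-0.1,0],[0,0,0],0],
    [[-0.04,-0.2,0],[0,0,0],0],
    [[-0.06,-0.3,0],[0,0,0],0],
    [[-0.08,-0.4,0],[0,0,0],0]
  ]
}}

```text
time_s: 11.4
tcp_pos: [598.3, 265.9, 289.2]
orientation: [-0.0, 0.771, 0.636, 0.001]
contact_force: [0.8, 6.9, 5.7]
width: 0.6
gripper_force: 3.6
```

Request:
{"op": "servo_tool", "data": {
  "rows": [
    [[-0.02,-0.12,0],[0,0,0],0],
    [[-0.05,-0.24,0],[0,0,0],0],
    [[-0.07,-0.36,0],[0,0,0],0],
    [[-0.09,-0.48,0],[0,0,0],0],
    [[-0.11,-0.6,0],[0,0,0],0]
  ]
}}

```text
time_s: 11.9
tcp_pos: [595.8, 251.4, 290.1]
orientation: [-0.0, 0.771, 0.636, 0.002]
contact_force: [0.7, 7.1, 5.3]
width: 0.4
gripper_force: 3.2
```

Request:
{"op": "servo_tool", "data": {
  "rows": [
    [[-0.02,-0.12,0],[0,0,0],0],
    [[-0.05,-0.24,0],[0,0,0],0],
    [[-0.07,-0.36,0],[0,0,0],0],
    [[-0.09,-0.48,0],[0,0,0],0],
    [[-0.11,-0.6,0],[0,0,0],0]
  ]
}}

```text
time_s: 12.4
tcp_pos: [592.9, 236.0, 289.7]
orientation: [-0.0, 0.771, 0.636, 0.001]
contact_force: [1.3, 5.5, 3.8]
width: 0.4
gripper_force: 2.4
```

Request:
{"op": "servo_tool", "data": {
  "rows": [
    [[-0.03,-0.15,0],[0,0,0],0],
    [[-0.06,-0.3,0],[0,0,0],0],
    [[-0.09,-0.45,0],[0,0,0],0],
    [[-0.11,-0.6,0],[0,0,0],0],
    [[-0.14,-0.75,0],[0,0,0],0]
  ]
}}

```text
time_s: 12.9
tcp_pos: [589.1, 216.3, 289.0]
orientation: [0.0, 0.771, 0.636, 0.0]
contact_force: [0.6, 4.7, 3.4]
width: 0.5
gripper_force: 1.9
```

Request:
{"op": "servo_tool", "data": {
  "rows": [
    [[-0.03,-0.15,0],[0,0,0],0],
    [[-0.06,-0.3,0],[0,0,0],0],
    [[-0.09,-0.45,0],[0,0,0],0],
    [[-0.11,-0.6,0],[0,0,0],0],
    [[-0.14,-0.75,0],[0,0,0],0]
  ]
}}

```text
time_s: 13.4
tcp_pos: [585.6, 197.6, 289.0]
orientation: [-0.0, 0.771, 0.636, 0.0]
contact_force: [0.5, 4.7, 3.4]
width: 0.5
gripper_force: 2.1
```

Request:
{"op": "servo_tool", "data": {
  "rows": [
    [[-0.03,-0.15,0],[0,0,0],0],
    [[-0.06,-0.3,0],[0,0,0],0],
    [[-0.09,-0.45,0],[0,0,0],0],
    [[-0.11,-0.6,0],[0,0,0],0],
    [[-0.14,-0.75,0],[0,0,0],0]
  ]
}}

```text
time_s: 13.9
tcp_pos: [582.0, 178.7, 288.9]
orientation: [0.0, 0.771, 0.636, -0.0]
contact_force: [0.4, 2.8, 3.9]
width: 0.4
gripper_force: 1.7
```

Request:
{"op": "servo_tool", "data": {
  "rows": [
    [[-0.03,-0.15,0],[0,0,0],0],
    [[-0.06,-0.3,0],[0,0,0],0],
    [[-0.09,-0.45,0],[0,0,0],0],
    [[-0.11,-0.6,0],[0,0,0],0],
    [[-0.14,-0.75,0],[0,0,0],0]
  ]
}}

```text
time_s: 14.4
tcp_pos: [578.4, 159.9, 288.8]
orientation: [-0.0, 0.771, 0.636, -0.0]
contact_force: [0.7, 1.4, 1.7]
width: 0.6
gripper_force: 1.2
```

Request:
{"op": "servo_tool", "data": {
  "rows": [
    [[-0.03,-0.15,0],[0,0,0],0],
    [[-0.06,-0.3,0],[0,0,0],0],
    [[-0.09,-0.45,0],[0,0,0],0],
    [[-0.11,-0.6,0],[0,0,0],0],
    [[-0.14,-0.75,0],[0,0,0],0]
  ]
}}

```text
time_s: 14.9
tcp_pos: [575.0, 141.1, 288.7]
orientation: [-0.0, 0.771, 0.636, -0.0]
contact_force: [-0.1, 0.8, -0.3]
width: 0.5
gripper_force: 0.5
```

Request:
{"op": "servo_tool", "data": {
  "rows": [
    [[-0.03,-0.15,0],[0,0,0],0],
    [[-0.06,-0.3,0],[0,0,0],0],
    [[-0.08,-0.4,0],[0,0,0],0],
    [[-0.08,-0.4,0],[0,0,0],0],
    [[-0.08,-0.4,0],[0,0,0],0]
  ]
}}

```text
time_s: 15.4
tcp_pos: [573.2, 131.5, 289.0]
orientation: [0.0, 0.771, 0.636, 0.0]
contact_force: [-0.7, -0.1, 0.1]
width: 0.3
gripper_force: 0.0
```

```bash
python3 -c "
from h import *
c=shot('side','s7');s=c['s'];print(s['time_s'],s['tcp_pos'],s['width'],s['contact_force'])
cv2.imwrite('pics/s7c.png',c['image'][60:300,200:400])"
```

```text
15.4 [573.16580508 131.46273595 288.99351715] 0.26997281696923725 [-0.7442506  -0.0602232   0.11792141]
```

View pics/s7c.png

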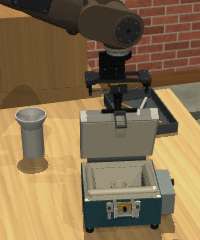

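The lid leans forward past upright and the fingers have lost contact, so it is falling by itself. I'll lift away and wait. I've now used all the allowed picture views, so the rest goes by numbers.

Request:
{"op": "servo_tool", "data": {
  "rows": [
    [[0,0.2,0.3],[0,0,0],0],
    [[0,0.4,0.8],[0,0,0],0],
    [[0,0.4,1.4],[0,0,0],0],
    [[0,0.4,2],[0,0,0],0],
    [[0,0.4,2],[0,0,0],0]
  ]
}}

```text
time_s: 15.95
tcp_pos: [573.7, 142.2, 341.7]
orientation: [0.001, 0.771, 0.636, 0.002]
contact_force: [0.4, 0.5, -0.9]
width: 0.6
gripper_force: 0.0
```

```bash
python3 -c "
from h import *
for i in range(3):
  c=shot('top','t%d'%(8+i)); p=shot('side','s%d'%(8+i))
  if i: print(np.abs(c['image'].astype(int)-o).mean(), np.abs(p['image'].astype(int)-q).mean())
  o=c['image'].astype(int);q=p['image'].astype(int)
print(robot.read_state()['time_s'])"
```

```text
0.7672547743055556 1.5108148871527778
0.6818565538194444 1.4318717447916667
16.25
```

Request:
{"op": "servo_tool", "data": {
  "rows": [
    [[0,0,0],[0,0,0],0],
    [[0,0,0],[0,0,0],0],
    [[0,0,0],[0,0,0],0],
    [[0,0,0],[0,0,0],0],
    [[0,0,0],[0,0,0],0]
  ]
}}

```text
time_s: 16.75
tcp_pos: [573.1, 141.5, 338.9]
orientation: [0.0, 0.771, 0.636, 0.0]
contact_force: [-0.6, 0.1, 0.1]
width: 0.8
gripper_force: 0.0
```

Request:
{"op": "servo_tool", "data": {
  "rows": [
    [[0,0,0],[0,0,0],0],
    [[0,0,0],[0,0,0],0],
    [[0,0,0],[0,0,0],0],
    [[0,0,0],[0,0,0],0],
    [[0,0,0],[0,0,0],0]
  ]
}}

```text
time_s: 17.25
tcp_pos: [573.1, 141.5, 338.9]
orientation: [0.0, 0.771, 0.636, 0.0]
contact_force: [0.5, -0.2, -0.1]
width: 0.3
gripper_force: 0.0
```

Request:
{"op": "servo_tool", "data": {
  "rows": [
    [[0,0,0],[0,0,0],0],
    [[0,0,0],[0,0,0],0],
    [[0,0,0],[0,0,0],0],
    [[0,0,0],[0,0,0],0],
    [[0,0,0],[0,0,0],0]
  ]
}}

```text
time_s: 17.75
tcp_pos: [573.1, 141.6, 338.9]
orientation: [0.0, 0.771, 0.636, 0.0]
contact_force: [-1.2, -0.2, 0.7]
width: 0.4
gripper_force: 0.0
```

Request:
{"op": "servo_tool", "data": {
  "rows": [
    [[0,0,0],[0,0,0],0],
    [[0,0,0],[0,0,0],0],
    [[0,0,0],[0,0,0],0],
    [[0,0,0],[0,0,0],0],
    [[0,0,0],[0,0,0],0]
  ]
}}

```text
time_s: 18.25
tcp_pos: [573.1, 141.6, 338.9]
orientation: [0.0, 0.771, 0.636, 0.0]
contact_force: [0.6, 0.2, -0.1]
width: 0.4
gripper_force: 0.0
```

```bash
python3 -c "
from h import *
# black lip blob in side view and hue of chamber; change between shots
c=shot('side','s12'); import time
a=shot('side','s13'); print(robot.read_state()['time_s'], np.abs(a['image'].astype(int)-c['image']).mean(), np.abs(a['image'].astype(int)-load('s10')['image']).mean())
ca,sa=np.cos(1.384),np.sin(1.384)
for th in (1.2,.3,.08):
  # lip tip: s=221, offset ~30
  for sname,s_,n in (('edge',205,40),('lip',221,30)):
    x=105-s_*np.cos(th)+n*np.sin(th); z=114+s_*np.sin(th)+n*np.cos(th)
    P=lambda y:proj(a,[558+ca*x-sa*y,50+sa*x+ca*y,z+10]).round(1)
    print(th,sname,P(0),P(50),P(-50))
g=a['image']; x,y=[],[]
gray=cv2.cvtColor(g,6)
print('col profile'); 
for u in (305,322,340): print(u,[int(k) for k in gray[200:275:2,u]])
"
```

```text
18.35 1.2951063368055555 2.5909212239583335
1.2 edge [318.1 164.1] [300.5 164.8] [335.7 163.5]
1.2 lip [318.7 163.1] [300.8 163.7] [336.5 162.4]
0.3 edge [323.1 224.2] [304.9 225. ] [341.3 223.3]
0.3 lip [323.8 229.3] [305.4 230.2] [342.1 228.5]
0.08 edge [323.6 240.6] [305.4 241.5] [341.6 239.7]
0.08 lip [324.2 246.6] [306.  247.6] [342.3 245.7]
col profile
305 [192, 194, 194, 192, 187, 190, 190, 193, 189, 191, 194, 192, 192, 188, 108, 107, 107, 107, 106, 118, 117, 87, 58, 112, 113, 113, 152, 126, 146, 145, 76, 44, 42, 44, 43, 40, 39, 40]
322 [176, 171, 172, 170, 192, 193, 197, 217, 184, 190, 191, 188, 111, 106, 109, 106, 108, 108, 105, 124, 122, 16, 16, 49, 88, 108, 143, 129, 145, 128, 44, 79, 92, 93, 91, 87, 97, 105]
340 [123, 184, 173, 184, 189, 193, 193, 195, 193, 196, 191, 186, 107, 106, 174, 181, 115, 178, 186, 119, 58, 26, 52, 116, 117, 154, 133, 144, 144, 97, 43, 76, 76, 56, 53, 53, 42, 44]
```

Request:
{"op": "servo_tool", "data": {
  "rows": [
    [[0,0,0],[0,0,0],0],
    [[0,0,0],[0,0,0],0],
    [[0,0,0],[0,0,0],0],
    [[0,0,0],[0,0,0],0],
    [[0,0,0],[0,0,0],0]
  ]
}}

```text
time_s: 18.85
tcp_pos: [573.1, 141.5, 338.9]
orientation: [0.0, 0.771, 0.636, 0.0]
contact_force: [0.3, 0.4, 0.0]
width: 0.5
gripper_force: 0.0
```

```bash
cat >> h.py <<'E'
def lip(c):
    g=cv2.cvtColor(c['image'],6); return [int(200+min(i for i in range(75) if g[200+i,u]<40)) if (g[200:275,u]<40).any() else None for u in (312,318,322,328,334)]
E
python3 -c "
from h import *
print(lip(load('s12')),lip(load('s13')))
a=shot('side','s14');b=shot('side','s15');print(lip(a),lip(b),np.abs(a['image'].astype(int)-b['image']).mean(),np.abs(a['image'].astype(int)-load('s13')['image']).mean(),robot.read_state()['time_s'])"
```

```text
[242, 242, 242, 241, 241] [242, 242, 242, 241, 241]
[242, 242, 242, 241, 241] [242, 242, 242, 241, 241] 1.297937282986111 1.299425998263889 18.95
```

Request:
{"op": "servo_tool", "data": {
  "rows": [
    [[0,0,0],[0,0,0],0],
    [[0,0,0],[0,0,0],0],
    [[0,0,0],[0,0,0],0],
    [[0,0,0],[0,0,0],0],
    [[0,0,0],[0,0,0],0]
  ]
}}

```text
time_s: 19.45
tcp_pos: [573.1, 141.5, 338.9]
orientation: [0.0, 0.771, 0.636, 0.0]
contact_force: [-0.3, -0.1, 0.2]
width: 0.6
gripper_force: 0.0
```

```bash
python3 -c "
from h import *
b=shot('side','s16');print(lip(b),np.abs(b['image'].astype(int)-load('s15')['image']).mean())
g=cv2.cvtColor(b['image'],6);print([int(k) for k in g[220:270,322]])"
```

```text
[242, 242, 242, 241, 241] 1.2963368055555555
[191, 191, 188, 119, 110, 107, 107, 107, 107, 109, 105, 107, 108, 109, 107, 106, 105, 108, 125, 118, 120, 50, 18, 19, 17, 31, 49, 51, 87, 112, 108, 151, 144, 128, 128, 142, 144, 144, 129, 72, 45, 45, 78, 90, 91, 105, 93, 92, 91, 87]
```

The lid rests on the rope and is stable (lip row 242 over 1 s). Moving over lid_press.

Request:
{"op": "servo_tool", "data": {
  "rows": [
    [[-0.3,-1.7,-0.5],[0,0,0],0],
    [[-0.6,-3.4,-1.5],[0,0,0],0],
    [[-0.9,-5.1,-2.5],[0,0,0],0],
    [[-1.2,-6.4,-3.5],[0,0,0],0],
    [[-1.2,-6.8,-4.4],[0,0,0],0]
  ]
}}

```text
time_s: 20.0
tcp_pos: [542.2, -31.1, 228.1]
orientation: [0.0, 0.772, 0.635, -0.0]
contact_force: [0.8, -0.9, -0.8]
width: 0.3
gripper_force: 0.0
```

Request:
{"op": "servo_tool", "data": {
  "rows": [
    [[0,0,-0.5],[0,0,0],0],
    [[0,0,-1],[0,0,0],0],
    [[0,0,-1.2],[0,0,0],0],
    [[0,0,-1.2],[0,0,0],0]
  ]
}}

```text
time_s: 20.4
tcp_pos: [543.2, -27.6, 198.7]
orientation: [-0.0, 0.771, 0.637, -0.0]
contact_force: [0.4, 0.7, -0.5]
width: 0.6
gripper_force: 0.0
```

Request:
{"op": "servo_tool", "data": {
  "rows": [
    [[0,0,-0.1],[0,0,0],0],
    [[0,0,-0.2],[0,0,0],0],
    [[0,0,-0.3],[0,0,0],0],
    [[0,0,-0.36],[0,0,0],0],
    [[0,0,-0.36],[0,0,0],0]
  ]
}}

```text
time_s: 20.9
tcp_pos: [543.1, -28.4, 189.8]
orientation: [-0.0, 0.771, 0.636, -0.0]
contact_force: [-0.1, 0.0, -0.4]
width: 0.2
gripper_force: 0.0
```

Feeling down in 2 mm calls.

Request:
{"op": "servo_tool", "data": {
  "rows": [
    [[0,0,-0.06],[0,0,0],0],
    [[0,0,-0.12],[0,0,0],0],
    [[0,0,-0.18],[0,0,0],0],
    [[0,0,-0.24],[0,0,0],0],
    [[0,0,-0.24],[0,0,0],0]
  ]
}}

```text
time_s: 21.4
tcp_pos: [543.2, -28.5, 183.8]
orientation: [0.0, 0.771, 0.636, 0.0]
contact_force: [0.6, -0.5, 0.5]
width: 0.0
gripper_force: 0.4
```

Request:
{"op": "servo_tool", "data": {
  "rows": [
    [[0,0,-0.04],[0,0,0],0],
    [[0,0,-0.08],[0,0,0],0],
    [[0,0,-0.08],[0,0,0],0]
  ]
}}

```text
time_s: 21.7
tcp_pos: [543.2, -28.6, 182.0]
orientation: [0.0, 0.771, 0.636, 0.0]
contact_force: [1.2, -2.4, 2.8]
width: 0.6
gripper_force: 1.3
```

Request:
{"op": "servo_tool", "data": {
  "rows": [
    [[0,0,-0.04],[0,0,0],0],
    [[0,0,-0.08],[0,0,0],0],
    [[0,0,-0.08],[0,0,0],0]
  ]
}}

```text
time_s: 22.0
tcp_pos: [543.2, -28.8, 180.1]
orientation: [0.0, 0.771, 0.636, 0.0]
contact_force: [-0.8, -3.8, 4.4]
width: 0.2
gripper_force: 2.4
```

Request:
{"op": "servo_tool", "data": {
  "rows": [
    [[0,0,-0.04],[0,0,0],0],
    [[0,0,-0.08],[0,0,0],0],
    [[0,0,-0.08],[0,0,0],0]
  ]
}}

```text
time_s: 22.3
tcp_pos: [543.3, -29.0, 178.4]
orientation: [0.001, 0.771, 0.636, -0.0]
contact_force: [-2.0, -5.4, 6.7]
width: 0.2
gripper_force: 3.5
```

Request:
{"op": "servo_tool", "data": {
  "rows": [
    [[0,0,-0.04],[0,0,0],0],
    [[0,0,-0.06],[0,0,0],0],
    [[0,0,-0.06],[0,0,0],0]
  ]
}}

```text
time_s: 22.6
tcp_pos: [543.1, -28.5, 176.4]
orientation: [0.0, 0.772, 0.636, 0.0]
contact_force: [-0.0, -2.7, 2.7]
width: 0.5
gripper_force: 1.5
```

Request:
{"op": "servo_tool", "data": {
  "rows": [
    [[0,0,-0.02],[0,0,0],0],
    [[0,0,-0.04],[0,0,0],0],
    [[0,0,-0.04],[0,0,0],0]
  ]
}}

```text
time_s: 22.9
tcp_pos: [543.2, -28.5, 175.4]
orientation: [0.0, 0.771, 0.636, 0.0]
contact_force: [-0.9, -2.7, 3.7]
width: 0.1
gripper_force: 1.9
```

Request:
{"op": "servo_tool", "data": {
  "rows": [
    [[0,0,-0.02],[0,0,0],0],
    [[0,0,-0.04],[0,0,0],0],
    [[0,0,-0.04],[0,0,0],0]
  ]
}}

```text
time_s: 23.2
tcp_pos: [543.2, -28.6, 174.5]
orientation: [0.0, 0.771, 0.636, -0.0]
contact_force: [-0.9, -3.7, 4.9]
width: 1.0
gripper_force: 2.4
```

Request:
{"op": "servo_tool", "data": {
  "rows": [
    [[0,0,-0.02],[0,0,0],0],
    [[0,0,-0.04],[0,0,0],0],
    [[0,0,-0.04],[0,0,0],0]
  ]
}}

```text
time_s: 23.5
tcp_pos: [543.2, -28.7, 173.6]
orientation: [0.0, 0.771, 0.636, -0.0]
contact_force: [-0.9, -4.4, 6.5]
width: 0.3
gripper_force: 2.8
```

Request:
{"op": "servo_tool", "data": {
  "rows": [
    [[0,0,-0.02],[0,0,0],0],
    [[0,0,-0.04],[0,0,0],0],
    [[0,0,-0.04],[0,0,0],0]
  ]
}}

```text
time_s: 23.8
tcp_pos: [543.2, -28.8, 172.7]
orientation: [0.0, 0.771, 0.636, -0.0]
contact_force: [-1.8, -4.9, 7.1]
width: 0.1
gripper_force: 3.3
```

Request:
{"op": "servo_tool", "data": {
  "rows": [
    [[0,0,-0.02],[0,0,0],0],
    [[0,0,-0.03],[0,0,0],0],
    [[0,0,-0.03],[0,0,0],0]
  ]
}}

```text
time_s: 24.1
tcp_pos: [543.2, -28.6, 171.8]
orientation: [0.0, 0.771, 0.636, 0.0]
contact_force: [-0.5, -4.2, 5.7]
width: 0.8
gripper_force: 2.7
```

Request:
{"op": "servo_tool", "data": {
  "rows": [
    [[0,0,-0.02],[0,0,0],0],
    [[0,0,-0.03],[0,0,0],0],
    [[0,0,-0.03],[0,0,0],0]
  ]
}}

```text
time_s: 24.4
tcp_pos: [543.2, -28.7, 171.1]
orientation: [0.0, 0.771, 0.636, 0.0]
contact_force: [-0.8, -4.6, 6.0]
width: 0.5
gripper_force: 3.3
```

Request:
{"op": "servo_tool", "data": {
  "rows": [
    [[0,0,-0.02],[0,0,0],0],
    [[0,0,-0.03],[0,0,0],0],
    [[0,0,-0.03],[0,0,0],0]
  ]
}}

```text
time_s: 24.7
tcp_pos: [543.2, -28.8, 170.5]
orientation: [0.0, 0.771, 0.636, -0.0]
contact_force: [-1.2, -6.5, 8.1]
width: 0.4
gripper_force: 3.8
```

Request:
{"op": "servo_tool", "data": {
  "rows": [
    [[0,0,-0.02],[0,0,0],0],
    [[0,0,-0.03],[0,0,0],0],
    [[0,0,-0.03],[0,0,0],0]
  ]
}}

```text
time_s: 25.0
tcp_pos: [543.2, -28.9, 170.1]
orientation: [0.001, 0.771, 0.636, -0.0]
contact_force: [-2.9, -6.3, 11.0]
width: 0.4
gripper_force: 5.9
```

Request:
{"op": "servo_tool", "data": {
  "rows": [
    [[0,0,-0.02],[0,0,0],0],
    [[0,0,-0.03],[0,0,0],0],
    [[0,0,-0.03],[0,0,0],0]
  ]
}}

```text
time_s: 25.3
tcp_pos: [543.2, -28.9, 170.0]
orientation: [0.001, 0.771, 0.636, 0.0]
contact_force: [-5.9, -6.9, 19.3]
width: 0.8
gripper_force: 9.2
```

That is the hard ledge, about 1.8 mm past the click near z 171.8. Backing off and checking whether the lid stays.

Request:
{"op": "servo_tool", "data": {
  "rows": [
    [[0,0,0.05],[0,0,0],0],
    [[0,0,0.2],[0,0,0],0],
    [[0,0,0.6],[0,0,0],0],
    [[0,0,1.5],[0,0,0],0],
    [[0,0,2.5],[0,0,0],0]
  ]
}}

```text
time_s: 25.8
tcp_pos: [542.7, -28.0, 231.6]
orientation: [-0.001, 0.771, 0.636, -0.0]
contact_force: [0.9, 0.2, 0.2]
width: 0.2
gripper_force: 0.0
```

Request:
{"op": "servo_tool", "data": {
  "rows": [
    [[0,0,1],[0,0,0],0],
    [[0,0,2.5],[0,0,0],0],
    [[0,0,4],[0,0,0],0],
    [[0,0,4],[0,0,0],0],
    [[0,0,4],[0,0,0],0]
  ]
}}

```text
time_s: 26.3
tcp_pos: [543.0, -28.1, 331.5]
orientation: [0.0, 0.771, 0.636, 0.0]
contact_force: [0.5, 0.2, -1.2]
width: 0.4
gripper_force: 0.0
```

```bash
python3 -c "
from h import *
b=shot('side','s20');s=b['s'];print(s['time_s'],s['tcp_pos'],s['contact_force']);print(lip(load('s16')),lip(b))
for t in ('s16','s20'):
  g=cv2.cvtColor(load(t)['image'],6)
  for u in (290,322,350): print(t,u,[int(k) for k in g[220:270,u]])
ca,sa=np.cos(1.384),np.sin(1.384)
for th in (.09,.08,.05,.02):
    x=105-205*np.cos(th)+40*np.sin(th); z=114+205*np.sin(th)+40*np.cos(th);print(th,proj(b,[558+ca*x,50+sa*x,z+10]))
"
```

```text
26.3 [542.9524395  -28.13449277 331.54564413] [ 0.52727925  0.21857868 -1.205996  ]
[242, 242, 242, 241, 241] [247, 247, 247, 247, 247]
s16 290 [191, 190, 186, 189, 118, 108, 109, 107, 109, 107, 108, 107, 106, 107, 107, 96, 52, 78, 107, 134, 116, 119, 119, 118, 119, 122, 122, 121, 120, 120, 118, 110, 121, 146, 134, 108, 124, 126, 143, 144, 143, 59, 43, 42, 41, 43, 45, 41, 43, 42]
s16 322 [191, 191, 188, 119, 110, 107, 107, 107, 107, 109, 105, 107, 108, 109, 107, 106, 105, 108, 125, 118, 120, 50, 18, 19, 17, 31, 49, 51, 87, 112, 108, 151, 144, 128, 128, 142, 144, 144, 129, 72, 45, 45, 78, 90, 91, 105, 93, 92, 91, 87]
s16 350 [190, 186, 189, 190, 186, 186, 122, 112, 113, 111, 106, 108, 107, 104, 107, 181, 182, 127, 119, 120, 121, 121, 121, 119, 116, 117, 118, 119, 112, 123, 149, 138, 121, 143, 146, 145, 144, 143, 61, 43, 44, 43, 44, 45, 42, 40, 43, 43, 44, 46]
s20 290 [183, 186, 200, 186, 184, 182, 185, 197, 200, 198, 200, 197, 197, 193, 197, 198, 197, 195, 197, 193, 148, 88, 124, 192, 190, 132, 116, 120, 116, 118, 122, 122, 120, 117, 122, 117, 93, 115, 125, 146, 147, 62, 45, 43, 46, 44, 42, 44, 46, 46]
s20 322 [197, 202, 201, 199, 200, 198, 198, 199, 200, 197, 198, 196, 196, 196, 197, 197, 198, 198, 195, 196, 194, 196, 198, 168, 120, 120, 60, 36, 32, 22, 18, 48, 50, 78, 87, 114, 128, 130, 131, 72, 44, 41, 91, 93, 95, 109, 95, 94, 94, 89]
s20 350 [200, 201, 198, 199, 195, 196, 198, 195, 196, 196, 194, 194, 196, 194, 192, 193, 196, 195, 194, 196, 196, 193, 140, 117, 119, 120, 119, 118, 118, 116, 116, 120, 119, 96, 115, 121, 146, 148, 61, 45, 43, 45, 44, 45, 46, 44, 45, 46, 43, 45]
0.09 [323.57237631 239.84108659]
0.08 [323.58460349 240.56114392]
0.05 [323.61638569 242.70264837]
0.02 [323.64081246 244.814232  ]
```

The lid's front edge now sits 5 px lower than when it lay on the rope, about 0.07 rad, and stayed there after release. So it is latched and the robot is clear. Handing in.

```bash
python3 -c "
from h import *
print(lip(shot('side','s21')));print(robot.hand_in())"
```

```text
[247, 247, 247, 247, 246]
the job is handed in; nothing more can be done
None
```

The job is handed in: the cup stands upright in the middle of the kiln's floor, and the lid fell shut by its own weight, latched and stayed down; peak wrist reading while pressing was about 21 N (limit 22 N), and no verdict was returned.

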